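Hang the blue bracket level on the hook

TASK

Take the blue L-bracket out of the rack and hang it on the stand's hook by the one hole from which its bar hangs level. Lift it over the hook's lip, lower it onto the rod and slide it back until it rests against the red collar, pushing gently all the while (the hook's height has been reset, so feel for it), then let go; leave the yellow bracket and everything else where they are.

Things in the scene. Friction and masses are not known exactly. Their poses are not given: they have to be found in the camera images.
- blue_mid (a point): Blue L-bracket, loose, upright in one rack slot; this is the middle of its bar. x = through the thickness, y = along the bar, z = up. Aluminium plate (2.7 g/cm3) 10 mm thick: bar 150 mm long (y -75 to 75), 54 high (z -27 to 27); below it a leg y 25 to 75, down to z = -107. Steel boss (7.8 g/cm3): cylinder dia. 40, 30 long along x, centred in the leg at y = 50, z = -81. In all about 0.6 kg.
- blue_holeA (a point): Centre of through hole A of the blue bracket: on the bar at y = +57 mm from blue_mid, 40 mm below the bar's top edge, mid-thickness; 18 mm diameter; same axes. Holes A to D are alike; only one lies above the bracket's balance point, so that the bar hangs level from it.
- blue_holeB (a point): Centre of through hole B of the blue bracket: on the bar at y = +33 mm from blue_mid, 40 mm below the bar's top edge, mid-thickness; 18 mm diameter; same axes. The bar's top 18 to 20 mm can be gripped from above without the fingers meeting the hook or its collar.
- blue_holeC (a point): Centre of through hole C of the blue bracket: on the bar at y = +9 mm from blue_mid, 40 mm below the bar's top edge, mid-thickness; 18 mm diameter; same axes. 
- blue_holeD (a point): Centre of through hole D of the blue bracket: on the bar at y = -15 mm from blue_mid, 40 mm below the bar's top edge, mid-thickness; 18 mm diameter; same axes. 
- yellow_mid (a point): Yellow L-bracket of the same shape, in the rack's other slot (110 mm away, parallel); it stays there. Point and axes as for the blue one.
- rack: Fixed rack: base plate 230 x 190 x 8 mm (origin under its centre, on the table), black guide posts up to 108 mm above the table. Two slots, at x = -55 and +55 mm, 13 mm wide for the 10 mm plates, which stand along y. The leg's foot stands on the base plate (8 mm above the table), the bar's other end on a post. Brackets lift straight up; clear once raised 110 mm.
- stand: Fixed stand: base 140 x 120 x 12 mm, post 40 x 40 mm, top 251 mm up. Origin on the table under the post's axis. Its hook is a level steel rod, dia. 10 mm, along -x at y = 0, ending at x = -170 mm, on an orange carriage (56 x 56 mm, front at x = -32). The rod's height is NOT given by this pose: see stand_foot. It stays put under pushes below 25 N.
- stand_foot (a point): Point on the table below the middle of the hook's free length (stand x = -131 mm), axes as the stand. The rod's axis is somewhere 170 to 215 mm above it, reset every time: feel for its top lightly from above. The red collar (dia. 22 mm, front face 31 mm from here towards the post) is a spring stop: 1.5 N/mm, 8 mm travel, then hard. A lip at the tip (last 8 mm, 8 mm wide) rises 4 mm above the rod's top.
- ring_mid (a point): Bystander: dark steel ring lying flat, 90 mm in diameter, 14 mm high (its centre).
- spindle_center (a point): Bystander: steel round bar lying on the table, 30 mm in diameter, 80 mm long (its centre).
- driver_grip (a point): Bystander: screwdriver lying on the table (middle of its handle).
- can_mid (a point): Bystander: upright can, 60 mm in diameter, 140 mm high (its centre).

How it is judged (in metres and radians):
At the end, for the whole second after the job is handed in: The blue bracket hangs by hole B (above its balance point; within 8 mm sideways of the rod's line), upright and level within 0.12 rad, square to the rod within 0.25 rad, hole centre at stand x = -105 +/- 5 mm (back against the red collar), carried by the stand, at rest, released (y of blue_holeB in the frame of stand between -0.008 and 0.008 m and x of blue_holeB in the frame of stand between -0.11 and -0.1 m and height (world z) of blue_holeB between 0.155 and 0.22 m and angle between blue_mid's own z axis and vertical below 0.12 rad and angle between the x axis of blue_mid and the x axis of stand, either way round below 0.25 rad and contact force between blue and stand above 2 N and contact force between blue and the fingers below 0.1 N and linear speed of blue below 0.02 m/s and angular speed of blue below 0.15 rad/s); the robot touches nothing.
It fails at once if the hanging stand is pushed with more than 25 N (by the bracket or the robot) (contact force between stand and anything else above 25 N).
It fails at once if the yellow bracket is moved more than 15 mm (distance of yellow_mid from where it was at the start of the episode above 0.015 m).
It fails at once if the ring, round bar, screwdriver or can is moved more than 20 mm (distance of any of ring_mid, spindle_center, driver_grip, can_mid from where it was at the start of the episode above 0.02 m).
It also fails if it takes over 70 s, if anything falls off the work surface, if the arm or the gripper's body presses on something with over 40 N, if the wrist force passes 120 N, or if a joint passes its speed limit or range.

ROBOT

A 6-joint arm with a two-finger parallel gripper is mounted at the origin on the work surface. World frame = base frame: x ahead of the robot, y to its left, z up, the work surface at z = 0. Lengths are in mm, angles in rad, forces in N, time in s.
With the tool pointing down it reaches from about 350 to 975 mm from the base axis. Payload 7.1 kg.
Tool frame: the origin (TCP) lies at the very end of the fingers, on their centre line; the grasp point (between the pads) lies 19 mm behind it; x points along the fingers, y is the direction in which the jaws open and shut, and the axes are right-handed (so a half turn about x gives the same grasp; the last joint's range is limited). The gripper opens to 88 mm and grips with 3 to 60 N. Pads are 20 mm wide; open, the fingers measure 115 mm over their backs; the gripper's body (75 mm by 178 mm) begins 61 mm behind the grasp point.
Start: joints at [-1.322, 0.423, 1.63, -0, 1.089, -0.019], TCP at [165.4, -602.7, 192.675] pointing down, gripper open.
Joint ranges: [-3, 3], [-0.9, 2.11], [0.09, 2.58], [-1.31, 4.45], [0.11, 2.69], [-2.54, 2.54]. Speed limits (rad/s): [2.39, 2.39, 3.01, 3.14, 3.14, 3.14].

INTERFACE

Orientations are given as a rotation vector (axis times angle).
In Python, from workcell import ctrl gives the robot as it stands. The module is installed in compiled form; this text tells all that it offers.
- The arm moves only by the tool carry_out, never from a script. Its argument "commands" is a list of rows, each a list of 6 numbers: the shift along the tool's x, y, z in m, then the turn, a rotation vector about the tool's x, y, z in degrees. In form: [[tx, ty, tz, rx, ry, rz], ...]. A call has 1 to 8 rows; each row shifts and turns the pose as measured when the row begins, along the tool's axes as they then stand; what a row does not reach is not made up. A row lasts 1/8 s, in which the tool goes at most 62.5 mm and 10.7 degrees, less where a joint would pass 70% of its speed; a pose out of reach is approached as far as the arm can. A call with a gripper value outside its range is refused whole. "grip" is the closure, from 0 (fully open) to 1 (shut), set as the call begins (left out, the last holds). The fingers move at their own pace and stop on an object; the grip force is fixed at half the most. Time passes only in rows, so rows that do not move let the fingers close. It gives the time, the measured TCP pose, the force and the opening at its end, in the units of the state.
- ctrl.get_obs(): the state, without advancing time (a new reading comes with each control period).
- ctrl.get_image(name): name is "scene" or "top" or "wrist"; returns a dict with "pixels" (384x512x3 uint8, blue, green, red), "intrinsics" (3x3 intrinsics, pixels), "rvec" (rotation vector, rad) and "tvec" (3), from world to camera coordinates, as OpenCV has them. Camera axes: x right, y down, z forward; pixel columns grow to the right and rows downward; lengths in mm; the calibration is good to about 2 mm. The wrist camera is an equidistant fisheye: a pixel r from the principal point sees the ray r / f radians off the axis. A picture is of the moment at which its call begins. There is no depth.
- ctrl.close_job(): hands the job in, once; it reports no verdict.
The state is a dict: "t": time; "qpos": joint angles; "qvel": joint speeds; "joint_torque": joint torques, N m; "ee_pos": TCP position; "orientation": TCP orientation; "ft_force": force on the tool from outside, world axes, zero at the start; "moment": the same for the moment, N m; "width": finger opening in mm.
Only numpy, scipy, OpenCV 4.12 (cv2) and the standard library are available. Lean on these libraries where they do the work, as an engineer would, in place of code of your own. Each camera call takes 0.05 s, during which the arm holds its last target. There are 200 camera calls.

## Working session

There is one attempt and no reset: what is moved stays moved. The work goes in short steps, Python scripts to look and compute and a tool call to move; the robot and the scene stay as the last step left them, time stands still between calls to the robot, and variables do not carry over. Pictures are saved under pics/ and viewed, about 8 in all and at most 12, crops included, and the job is handed in when it is done.

Besides the shell and the picture viewer there is one more tool, called after "Emit:" as a command line: name --pt "numbers of a row" for each row, then --argument value for the rest. carry_out: Moves the arm, as the interface text tells. Its arguments: {"type":"object","properties":{"commands":{"type":"array"},"grip":{"type":"number"}},"required":["commands"]}

```bash
mkdir -p pics; cat > h.py <<'E'
import numpy as np,cv2
from workcell import ctrl
from scipy.spatial.transform import Rotation as R
def im(name,fn=None):
    d=ctrl.get_image(name)
    if fn: cv2.imwrite('pics/'+fn,d['pixels'])
    return d
def cam(d):
    Rm=cv2.Rodrigues(np.array(d['rvec'],float))[0];t=np.array(d['tvec'],float).ravel();return Rm,t,np.array(d['intrinsics'],float)
def ray(d,uv,fish=False):
    Rm,t,K=cam(d);x=(uv[0]-K[0,2])/K[0,0];y=(uv[1]-K[1,2])/K[1,1]
    if fish:
        th=np.hypot(x,y);s=np.sin(th)/max(th,1e-9);v=np.array([x*s,y*s,np.cos(th)])
    else: v=np.array([x,y,1])
    return -Rm.T@t,Rm.T@v
def onz(d,uv,z,fish=False):
    c,v=ray(d,uv,fish);return c+v*(z-c[2])/v[2]
def proj(d,P,fish=False):
    Rm,t,K=cam(d);p=np.atleast_2d(P)@Rm.T+t
    if fish:
        r=np.hypot(p[:,0],p[:,1]);th=np.arctan2(r,p[:,2]);q=p[:,:2]/np.maximum(r,1e-9)[:,None]*th[:,None]
    else:q=p[:,:2]/p[:,2:]
    return q*[K[0,0],K[1,1]]+[K[0,2],K[1,2]]
def st():
    o=ctrl.get_obs();print({k:np.round(o[k],4).tolist() for k in ('t','qpos','ee_pos','orientation','ft_force','moment','width')});return o
E
python3 - <<'E'
from h import *
import pickle
D={n:im(n,n+'.png') for n in('scene','top','wrist')}
pickle.dump(D,open('d.pkl','wb'))
for n in D: 
    Rm,t,K=cam(D[n]);print(n,(-Rm.T@t).round(),Rm.round(2).tolist(),K.round(1).tolist())
a=np.vstack([cv2.resize(np.hstack([D['scene']['pixels'],D['top']['pixels']]),(800,300))])
st()
E
```

```text
scene [1327.   77.  771.] [[-0.02, 1.0, -0.01], [0.66, 0.0, -0.75], [-0.75, -0.02, -0.66]] [[377.0, 0.0, 257.8], [0.0, 377.0, 188.7], [0.0, 0.0, 1.0]]
top [ 527.   46. 1327.] [[0.01, -1.0, -0.02], [-1.0, -0.01, -0.05], [0.05, 0.02, -1.0]] [[438.4, 0.0, 246.0], [0.0, 438.4, 193.9], [0.0, 0.0, 1.0]]
wrist [ 230. -583.  384.] [[0.26, -0.96, -0.0], [-0.94, -0.26, 0.24], [-0.24, -0.06, -0.97]] [[297.3, 0.0, 254.4], [0.0, 297.3, 192.9], [0.0, 0.0, 1.0]]
{'t': 0.15, 'qpos': [-1.322, 0.4237, 1.6305, -0.0, 1.0886, -0.019], 'ee_pos': [165.3012, -602.2862, 192.086], 'orientation': [2.0787, 0.2812, -2.079], 'ft_force': [-0.259, 0.041, -0.2475], 'moment': [0.0026, -0.0163, -0.0165], 'width': 87.5906}
```

View pics/top.png

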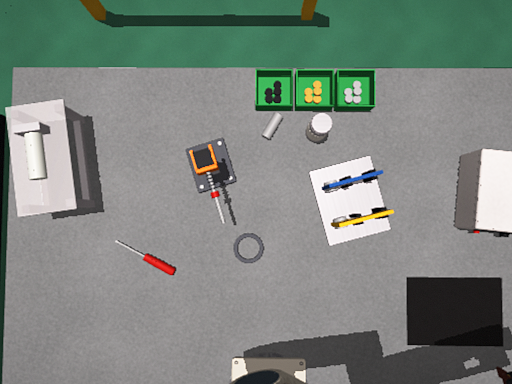

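View pics/scene.png

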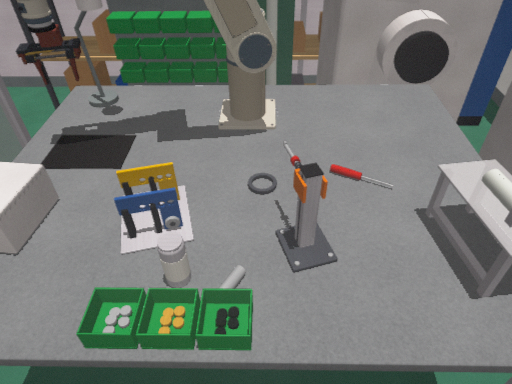

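Top view: blue bracket's bar runs about (323,190)-(382,172), yellow is at (363,218), the stand base is around (211,165) and the hook tip is at (223,222). The scene view shows the blue boss and leg at the right (+y) end, near (172,223).

```bash
python3 - <<'E'
from h import *
import pickle
from scipy.optimize import least_squares
D=pickle.load(open('d.pkl','rb'));d=D['top'];p=d['pixels'];hsv=cv2.cvtColor(p,cv2.COLOR_BGR2HSV)
def box(mask,x0,x1,y0,y1,z,nm):
    m=np.zeros_like(mask);m[y0:y1,x0:x1]=mask[y0:y1,x0:x1]
    ys,xs=np.nonzero(m);W=np.array([onz(d,(x,y),z)[:2] for x,y in zip(xs,ys)],np.float32)
    r=cv2.minAreaRect(W);print(nm,len(xs),r);return W
W=box(((p.min(2)>200)&(hsv[...,1]<40)).astype(np.uint8),300,400,150,250,8,'rack')
W=box(((hsv[...,2]<90)&(hsv[...,1]<80)).astype(np.uint8),184,240,136,194,12,'standbase')
for n,lo,hi in(('blue',100,125),('yellow',18,32)):
    m=((hsv[...,0]>lo)&(hsv[...,0]<hi)&(hsv[...,1]>120)&(hsv[...,2]>60)).astype(np.uint8)
    box(m,300,400,150,245,142,n)
big=np.hstack([cv2.resize(p[130:235,180:245],None,fx=5,fy=5,interpolation=cv2.INTER_CUBIC),cv2.resize(p[145:250,300:400],None,fx=4.5,fy=5,interpolation=cv2.INTER_CUBIC)])
s=D['scene']['pixels'][150:275,265:345];print(big.shape);cv2.imwrite('pics/c1.png',big)
o=st();print(R.from_rotvec(o['orientation']).as_matrix().round(3))
E
```

```text
rack 3757 ((575.390869140625, -240.48800659179688), (230.29095458984375, 190.0315704345703), 15.534080505371094)
standbase 688 ((663.265380859375, 170.61822509765625), (158.3889617919922, 119.23099517822266), 18.5731258392334)
blue 236 ((626.92578125, -220.60340881347656), (12.780125617980957, 165.63267517089844), 15.70975399017334)
yellow 289 ((521.67724609375, -245.6724090576172), (15.268803596496582, 169.853271484375), 14.239718437194824)
(525, 775, 3)
{'t': 0.15, 'qpos': [-1.322, 0.4237, 1.6305, -0.0, 1.0886, -0.019], 'ee_pos': [165.3012, -602.2862, 192.086], 'orientation': [2.0787, 0.2812, -2.079], 'ft_force': [-0.259, 0.041, -0.2475], 'moment': [0.0026, -0.0163, -0.0165], 'width': 87.5906}
[[-0.     0.265 -0.964]
 [ 0.001 -0.964 -0.265]
 [-1.    -0.001 -0.   ]]
```

View pics/c1.png

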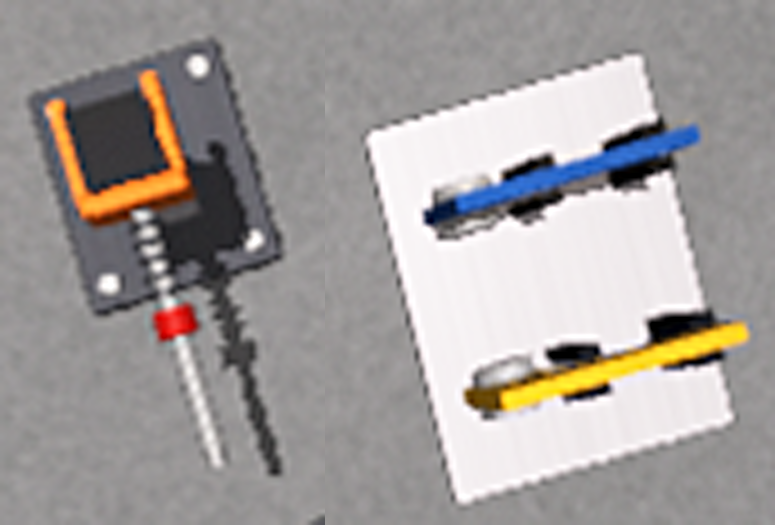

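The crop shows the blue top face between crop pixels (462,200) and (698,130), the stand base corners at (30,95), (215,40), (282,255) and (97,312), the collar at (177,322) and the rod tip at (217,465).

```bash
python3 - <<'E'
from h import *
import pickle
D=pickle.load(open('d.pkl','rb'));d=D['top']
f=lambda x,y:(300-.5+(x-325)/4.5,145-.5+y/5)
g=lambda x,y:(180-.5+x/5,130-.5+y/5)
a,b=[onz(d,f(*q),142) for q in((462,200),(698,130))];print('blue',a,b,(a+b)/2,np.linalg.norm(a-b))
a,b=[onz(d,f(*q),142) for q in((503,398),(748,332))];print('yel',a,b,(a+b)/2,np.linalg.norm(a-b))
C=np.array([onz(d,g(*q),12)[:2] for q in((30,95),(215,40),(282,255),(97,312))],np.float32);print(C,C.mean(0))
e=[C[1]-C[2],C[0]-C[3]];print([np.degrees(np.arctan2(v[1],v[0])) for v in e],[np.linalg.norm(v) for v in e])
e=[C[0]-C[1],C[3]-C[2]];print([np.degrees(np.arctan2(-v[0],v[1])) for v in e],[np.linalg.norm(v) for v in e])
for z in(170,190,215):
    t,c,r=onz(d,g(217,465),z),onz(d,g(177,322),z),onz(d,g(140,212),z);v=r-t
    print(z,t,c,np.degrees(np.arctan2(v[1],v[0])),np.linalg.norm(v))
o=st();T=o['ee_pos'];Rt=R.from_rotvec(o['orientation']).as_matrix();print('tool yaw of -y axis',np.degrees(np.arctan2(Rt[0,1],-Rt[1,1])))
s=D['scene']['pixels'][150:275,262:352];cv2.imwrite('pics/c2.png',cv2.resize(s,None,fx=4.5,fy=4.5,interpolation=cv2.INTER_CUBIC))
E
```

```text
blue [ 612.08158208 -159.38911343  142.        ] [ 650.9623984  -300.52847621  142.        ] [ 631.52199024 -229.95879482  142.        ] 146.39684971080507
yel [ 505.58611605 -183.69746681  142.        ] [ 542.23130596 -329.48337708  142.        ] [ 523.908711   -256.59042195  142.        ] 150.32099513169038
[[727.4247  253.60234]
 [761.5501  141.89642]
 [631.4108  100.10402]
 [596.2323  211.1902 ]] [679.15454 176.69824]
[np.float32(17.803692), np.float32(17.915087)] [np.float32(136.68518), np.float32(137.8776)]
[np.float32(16.987568), np.float32(17.571838)] [np.float32(116.802216), np.float32(116.523254)]
170 [507.65960246 126.89754851 170.        ] [582.98775848 148.9083852  170.        ] 17.59018110372296 140.16416214999072
190 [508.00232123 125.50680186 190.        ] [582.0281268  147.13709262 190.        ] 17.590181103722973 137.74086030504498
215 [508.43071968 123.76836854 215.        ] [580.8285872 144.9229769 215.       ] 17.590181103722976 134.7117329988628
{'t': 0.15, 'qpos': [-1.322, 0.4237, 1.6305, -0.0, 1.0886, -0.019], 'ee_pos': [165.3012, -602.2862, 192.086], 'orientation': [2.0787, 0.2812, -2.079], 'ft_force': [-0.259, 0.041, -0.2475], 'moment': [0.0026, -0.0163, -0.0165], 'width': 87.5906}
tool yaw of -y axis 15.344434976176094
```

View pics/c2.png

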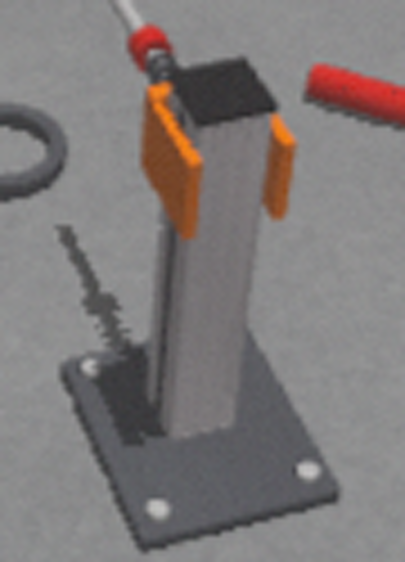

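Emit:
carry_out --pt "-0.012 -0.026 -0.052 0 0 0" --pt "-0.012 -0.026 -0.052 0 0 0" --pt "-0.012 -0.026 -0.052 0 0 0" --pt "-0.012 -0.026 -0.052 0 0 0" --pt "-0.012 -0.026 -0.052 0 0 0" --pt "-0.012 -0.026 -0.052 0 0 0" --pt "-0.012 -0.026 -0.052 0 0 0" --pt "0 -0.026 -0.052 0 0 0" --grip 0.3

```text
t: 1.15
ee_pos: [519.2, -285.2, 277.4]
orientation: [2.084, 0.275, -2.084]
ft_force: [-0.6, 0.4, -0.7]
width: 61.6
```

Emit:
carry_out --pt "0 -0.019 -0.04 0 0 0" --pt "0 -0.019 -0.04 0 0 0" --pt "0 -0.017 -0.036 0 0 0" --pt "0 0 0 0 0 0"

```text
t: 1.65
ee_pos: [622.0, -195.3, 276.5]
orientation: [2.08, 0.282, -2.082]
ft_force: [-0.9, 0.1, -0.6]
width: 61.1
```

```bash
python3 - <<'E'
from h import *
import pickle
D={n:im(n) for n in('wrist','top')};pickle.dump(D,open('d2.pkl','wb'));d=D['wrist']
o=st();p=d['pixels'].copy()
m=np.array([629.8,-228,115.]);a=np.radians(15.5);X=np.array([np.cos(a),np.sin(a),0]);Y=np.array([-np.sin(a),np.cos(a),0]);Z=np.array([0,0,1])
for y,z in((-75,27),(75,27),(25,27),(33,27),(33,-13),(75,-107)):
    u=proj(d,m+Y*y+Z*z,True)[0];print(y,z,u);cv2.circle(p,(int(round(u[0])),int(round(u[1]))),2,(0,0,255),-1)
cv2.imwrite('pics/w2.png',cv2.resize(p,(768,576)))
E
```

```text
{'t': 1.75, 'qpos': [-0.3271, 0.3854, 1.4869, 0.0023, 1.2725, 0.9798], 'ee_pos': [620.1678, -197.0122, 276.5599], 'orientation': [2.0804, 0.2793, -2.0844], 'ft_force': [-0.6208, -0.0087, -0.0002], 'moment': [-0.022, 0.0078, 0.002], 'width': 61.5699}
-75 27 [349.74395272 180.53902491]
75 27 [219.26303893 180.97158259]
25 27 [263.72169176 180.6473171 ]
33 27 [256.5806242  180.68713859]
33 -13 [256.44430797 174.13493203]
75 -107 [229.38445074 163.34485427]
```

View pics/w2.png

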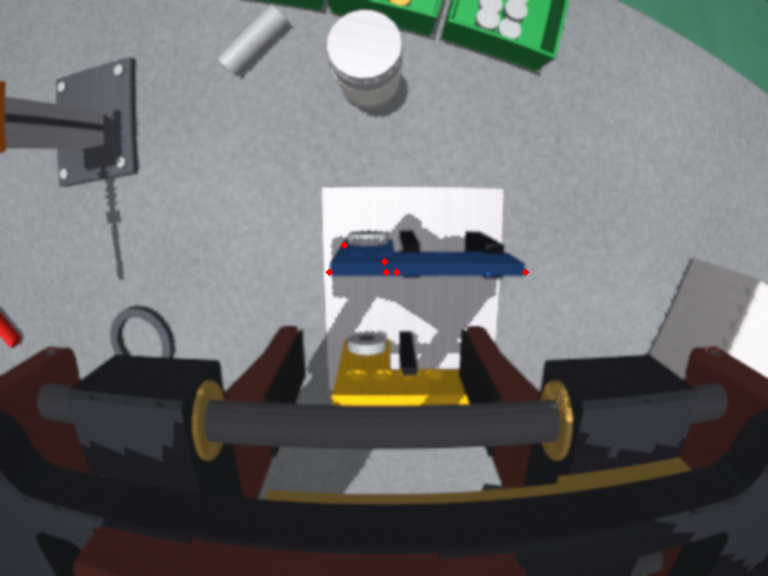

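The view shows the jaws opening along the bar, so I need a 90° turn. The projected bar ends at (329,272) and (525,272) match the blue ends closely.

Emit:
carry_out --pt "0 0 0 -10.6 0 0" --pt "0 0 0 -10.6 0 0" --pt "0 0 0 -10.6 0 0" --pt "0 0 0 -10.6 0 0" --pt "0 0 0 -10.6 0 0" --pt "0 0 0 -10.6 0 0" --pt "0 0 0 -10.6 0 0" --pt "0 0 0 -10.6 0 0"

```text
t: 2.75
ee_pos: [610.1, -207.1, 276.5]
orientation: [1.064, 1.302, -1.068]
ft_force: [1.1, -0.2, -0.8]
width: 61.7
```

```bash
python3 - <<'E'
from h import *
import pickle
d=pickle.load(open('d2.pkl','rb'))['wrist'];p=d['pixels']
for u in(245,300,330): print(u,[(v,p[v,u].tolist()) for v in range(170,187)])
print([(u,p[179,u].tolist()) for u in list(range(214,228))+list(range(342,356))])
d=im('wrist');pickle.dump(d,open('d3.pkl','wb'));o=st()
Rt=R.from_rotvec(o['orientation']).as_matrix();print(Rt.round(3),np.degrees(np.arctan2(Rt[1,1],Rt[0,1])))
E
```

```text
245 [(170, [84, 48, 23]), (171, [84, 48, 25]), (172, [84, 48, 23]), (173, [85, 49, 25]), (174, [88, 50, 25]), (175, [98, 56, 28]), (176, [105, 60, 30]), (177, [107, 61, 31]), (178, [108, 61, 31]), (179, [106, 60, 29]), (180, [107, 61, 31]), (181, [107, 61, 30]), (182, [109, 64, 36]), (183, [115, 81, 65]), (184, [125, 109, 104]), (185, [132, 125, 125]), (186, [133, 128, 130])]
300 [(170, [88, 50, 25]), (171, [84, 47, 24]), (172, [84, 48, 24]), (173, [84, 48, 24]), (174, [87, 51, 26]), (175, [96, 55, 28]), (176, [103, 58, 29]), (177, [105, 60, 31]), (178, [104, 59, 30]), (179, [105, 59, 30]), (180, [104, 59, 30]), (181, [103, 58, 29]), (182, [106, 64, 40]), (183, [114, 84, 71]), (184, [124, 110, 107]), (185, [132, 125, 126]), (186, [132, 128, 130])]
330 [(170, [77, 45, 25]), (171, [83, 48, 24]), (172, [83, 47, 24]), (173, [83, 48, 24]), (174, [86, 49, 25]), (175, [92, 53, 27]), (176, [101, 57, 28]), (177, [104, 60, 30]), (178, [104, 60, 31]), (179, [104, 60, 30]), (180, [104, 60, 31]), (181, [104, 60, 31]), (182, [102, 59, 30]), (183, [89, 52, 29]), (184, [69, 50, 42]), (185, [83, 79, 
[... 315 characters left out ...]
107, 61, 31]), (227, [106, 60, 30]), (342, [102, 57, 29]), (343, [103, 58, 29]), (344, [102, 58, 28]), (345, [103, 58, 29]), (346, [103, 59, 29]), (347, [103, 59, 30]), (348, [106, 64, 38]), (349, [121, 92, 77]), (350, [147, 135, 127]), (351, [161, 156, 152]), (352, [162, 158, 155]), (353, [160, 157, 154]), (354, [159, 156, 153]), (355, [160, 156, 153])]
{'t': 2.8, 'qpos': [-0.3457, 0.3773, 1.4988, -0.0005, 1.2728, -0.5474], 'ee_pos': [610.0109, -207.2445, 276.5506], 'orientation': [1.0579, 1.3049, -1.0627], 'ft_force': [-0.6031, 0.0583, 0.6115], 'moment': [-0.0405, -0.1247, 0.0058], 'width': 61.7861}
[[-0.007  0.98   0.2  ]
 [ 0.002  0.2   -0.98 ]
 [-1.    -0.007 -0.003]] 11.564609333012125
```

Emit:
carry_out --pt "0 0.015 -0.009 -3.9 0 0.4" --pt "0.02 0 0 0 0 0" --pt "0.02 0 0 0 0 0" --pt "0.02 0 0 0 0 0" --pt "0.02 0 0 0 0 0" --pt "0 0 0 0 0 0"

```text
t: 3.55
ee_pos: [617.9, -201.5, 195.6]
orientation: [1.028, 1.317, -1.025]
ft_force: [-0.3, -0.9, -0.3]
width: 61.6
```

```bash
cat >> h.py <<'E'
def pose():
    o=st();Rt=R.from_rotvec(o['orientation']).as_matrix();print(Rt.round(4).tolist(),'yaw',np.degrees(np.arctan2(Rt[1,1],Rt[0,1])).round(2));return o,np.array(o['ee_pos']),Rt
E
python3 - <<'E'
from h import *
o,T,Rt=pose();print('tool delta to grasp',Rt.T@(np.array([622.9,-195.7,123])-T))
E
```

```text
{'t': 3.55, 'qpos': [-0.3346, 0.4571, 1.5681, 0.0025, 1.1177, -0.5815], 'ee_pos': [617.8922, -201.4521, 195.5667], 'orientation': [1.028, 1.3175, -1.0251], 'ft_force': [-0.307, -0.912, -0.2724], 'moment': [-0.0441, -0.0587, 0.0399], 'width': 61.6329}
[[-0.0005, 0.97, 0.2433], [0.0025, 0.2433, -0.9699], [-1.0, 0.0001, -0.0026]] yaw 14.08
tool delta to grasp [72.57851574  6.24707298 -4.17332262]
```

Emit:
carry_out --pt "0 0.007 -0.005 -1.5 0 0" --pt "0.02 0 0 0 0 0" --pt "0.02 0 0 0 0 0" --pt "0.02 0 0 0 0 0" --pt "0 0 0 0 0 0" --pt "0 0 0 0 0 0"

```text
t: 4.3
ee_pos: [625.0, -195.4, 134.9]
orientation: [1.01, 1.323, -1.005]
ft_force: [-0.4, -0.7, 0.3]
width: 61.6
```

```bash
python3 - <<'E'
from h import *
o,T,Rt=pose();print('tool delta to grasp',Rt.T@(np.array([622.9,-195.7,123])-T))
d=im('wrist');cv2.imwrite('pics/w4.png',d['pixels'])
E
```

```text
{'t': 4.3, 'qpos': [-0.3222, 0.5296, 1.6028, 0.0024, 1.0061, -0.5936], 'ee_pos': [624.9585, -195.3644, 134.9077], 'orientation': [1.01, 1.3226, -1.0052], 'ft_force': [-0.3638, -0.677, 0.3402], 'moment': [-0.0154, -0.1387, 0.0289], 'width': 61.6413}
[[0.0036, 0.9637, 0.2669], [0.0009, 0.2669, -0.9637], [-1.0, 0.0037, 0.0]] yaw 15.48
tool delta to grasp [11.89997156 -2.11729844 -0.22654223]
```

View pics/w4.png

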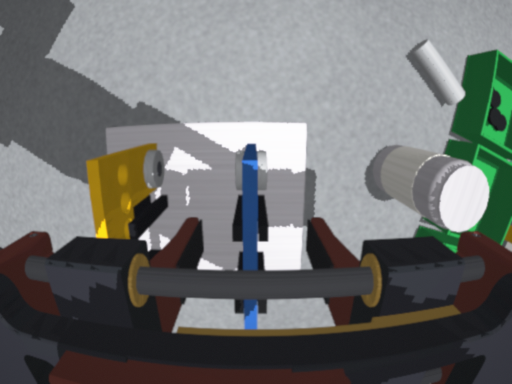

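The wrist view shows the blue bar at column ~250 between fingers centred at ~255, which agrees with the computed -2 mm in tool y. The jaw is now square to the plate.

Emit:
carry_out --pt "0 -0.002 0 0 0 0" --pt "0.006 0 0 0 0 0" --pt "0.006 0 0 0 0 0" --pt "0 0 0 0 0 0"

```text
t: 4.85
ee_pos: [623.7, -196.3, 123.8]
orientation: [1.01, 1.32, -1.004]
ft_force: [0.6, 0.0, 0.3]
width: 61.7
```

Emit:
carry_out --pt "0 0 0 0 0 0" --pt "0 0 0 0 0 0" --pt "0 0 0 0 0 0" --pt "0 0 0 0 0 0" --pt "0 0 0 0 0 0" --pt "0 0 0 0 0 0" --grip 1.0

```text
t: 5.6
ee_pos: [624.0, -196.3, 124.1]
orientation: [1.011, 1.319, -1.004]
ft_force: [1.0, -0.3, 0.2]
width: 4.7
```

```bash
python3 -c "
from h import *
pose()"
```

```text
{'t': 5.6, 'qpos': [-0.3241, 0.5403, 1.6132, 0.0024, 0.9818, -0.5954], 'ee_pos': [623.9708, -196.319, 124.0834], 'orientation': [1.0106, 1.3195, -1.004], 'ft_force': [1.0239, -0.3386, 0.211], 'moment': [-0.0268, -0.0897, 0.0029], 'width': 4.7426}
[[0.0066, 0.9638, 0.2667], [-0.0001, 0.2667, -0.9638], [-1.0, 0.0063, 0.0018]] yaw 15.47
```

Emit:
carry_out --pt "0 0 0 0 0 0" --pt "0 0 0 0 0 0"

```text
t: 5.85
ee_pos: [624.0, -196.3, 124.1]
orientation: [1.011, 1.32, -1.004]
ft_force: [0.1, -0.5, 0.4]
width: 0.7
```

```bash
python3 -c "
from h import *
pose();d=im('wrist');im('scene','s5.png');cv2.imwrite('pics/w5.png',cv2.resize(d['pixels'][120:340,130:400],(800,652)[:2])[:600])"
```

```text
{'t': 5.85, 'qpos': [-0.324, 0.5403, 1.6133, 0.0025, 0.9818, -0.5954], 'ee_pos': [623.952, -196.2906, 124.0849], 'orientation': [1.0105, 1.3195, -1.004], 'ft_force': [0.0564, -0.4648, 0.3578], 'moment': [-0.0128, -0.0958, -0.0459], 'width': 0.7035}
[[0.0065, 0.9638, 0.2667], [-0.0, 0.2667, -0.9638], [-1.0, 0.0063, 0.0018]] yaw 15.47
```

View pics/w5.png

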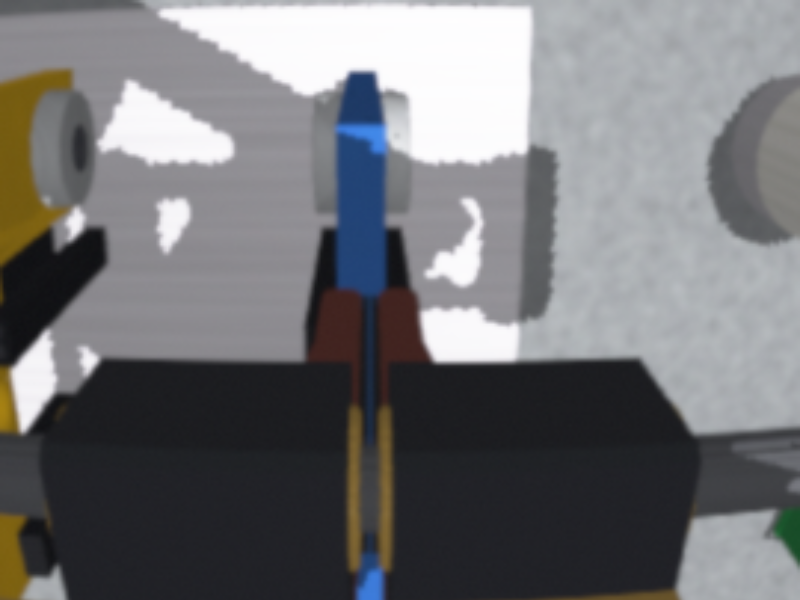

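The fingers have shut (0.7 mm) on nothing and appear above the bar top at crop (370,290). I'll check the bar height against the calibrated scene view.

```bash
python3 - <<'E'
from h import *
import pickle
d=pickle.load(open('d.pkl','rb'))['scene'];p=d['pixels'];s=cv2.imread('pics/s5.png')
m=np.array([631.7,-227.5,115.]);a=np.radians(15.5);Y=np.array([-np.sin(a),np.cos(a),0]);Z=np.array([0,0,1])
A=[]
for img,col in((p,0),(s,1)):
    c=cv2.resize(img[140:260,100:210],None,fx=5,fy=5,interpolation=cv2.INTER_CUBIC)[:,:550].copy()
    if col==0:
        for y,z in((-75,27),(75,27),(75,-27),(75,-107),(33,-13),(-75,-27),(25,-107)):
            u=(proj(d,m+Y*y+Z*z+np.array([4.8,1.3,0]))[0]-[100,140])*5+2;cv2.circle(c,tuple(int(v) for v in u),4,(0,0,255),-1)
    else:
        u=(proj(d,[623.9,-196.3,124.1])[0]-[100,140])*5+2;cv2.circle(c,tuple(int(v) for v in u),4,(0,0,255),-1)
    A.append(c[:,:400])
cv2.imwrite('pics/c6.png',np.hstack(A))
E
```

```text
(no output)
```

View pics/c6.png

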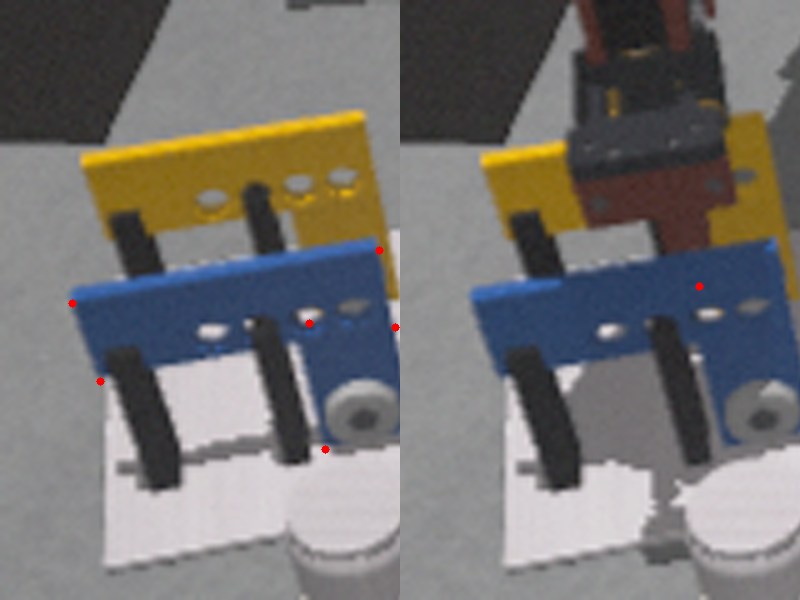

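```bash
python3 - <<'E'
from h import *
o,T,Rt=pose();d=im('wrist');sc=im('scene')
Rm,t,K=cam(d);print('cam in tool',Rt.T@(-Rm.T@t-T))
for dx in(-30,-20,-10,0,10): print(dx,proj(d,T+Rt[:,0]*dx,True)[0].round(1),proj(sc,T+Rt[:,0]*dx)[0].round(1))
m=np.array([631.7,-227.5,142.]);a=np.radians(15.5);Y=np.array([-np.sin(a),np.cos(a),0])
for y in(75,55,45,43,33): print('bar top y',y,proj(d,m+Y*y,True)[0].round(1))
p=d['pixels'];print([(v,p[v,244].tolist()) for v in range(208,226,1)])
E
```

```text
{'t': 5.95, 'qpos': [-0.3241, 0.5403, 1.6132, 0.0024, 0.9818, -0.5954], 'ee_pos': [623.9902, -196.3101, 124.1086], 'orientation': [1.0105, 1.3194, -1.004], 'ft_force': [0.4073, -0.4163, -0.3594], 'moment': [-0.1353, -0.1304, -0.0272], 'width': 0.3069}
[[0.0066, 0.9638, 0.2667], [-0.0001, 0.2667, -0.9638], [-1.0, 0.0063, 0.0018]] yaw 15.47
cam in tool [-191.49818934    0.27178263  -68.19394687]
-30 [253.8 237.7] [157.3 188. ]
-20 [253.9 231.4] [158. 191.]
-10 [253.9 225.7] [158.8 194. ]
0 [253.9 220.6] [159.5 196.9]
10 [253.9 215.9] [160.2 199.8]
bar top y 75 [252.3 162. ]
bar top y 55 [252.4 194.9]
bar top y 45 [252.5 210.6]
bar top y 43 [252.5 213.7]
bar top y 33 [252.6 228.9]
[(208, [110, 63, 33]), (209, [110, 63, 32]), (210, [109, 62, 32]), (211, [108, 62, 32]), (212, [108, 63, 32]), (213, [108, 62, 32]), (214, [108, 62, 31]), (215, [108, 62, 33]), (216, [101, 58, 38]), (217, [75, 49, 54]), (218, [44, 38, 63]), (219, [32, 35, 65]), (220, [32, 35, 65]), (221, [32, 36, 66]), (222, [31, 34, 65]), (223, [33, 37, 66]), (224, [31, 35, 65]), (225, [32, 36, 65])]
```

```bash
python3 - <<'E'
from h import *
o,T,Rt=pose();d=im('wrist')
for hz in(-10,-8,0,8,10):
  print(hz,[(dx,proj(d,T+Rt[:,0]*dx+Rt[:,2]*hz,True)[0][1].round(1)) for dx in(-30,-24,-19,-15,-10,-5,0)])
E
```

```text
{'t': 6.05, 'qpos': [-0.3241, 0.5403, 1.6132, 0.0024, 0.9818, -0.5954], 'ee_pos': [623.9613, -196.3014, 124.0887], 'orientation': [1.0105, 1.3195, -1.004], 'ft_force': [-0.3035, 0.2127, 0.381], 'moment': [0.0084, -0.1254, -0.027], 'width': 0.6175}
[[0.0066, 0.9638, 0.2667], [-0.0001, 0.2667, -0.9638], [-1.0, 0.0063, 0.0018]] yaw 15.47
-10 [(-30, np.float64(221.7)), (-24, np.float64(218.3)), (-19, np.float64(215.6)), (-15, np.float64(213.5)), (-10, np.float64(211.1)), (-5, np.float64(208.8)), (0, np.float64(206.6))]
-8 [(-30, np.float64(224.9)), (-24, np.float64(221.4)), (-19, np.float64(218.7)), (-15, np.float64(216.6)), (-10, np.float64(214.1)), (-5, np.float64(211.7)), (0, np.float64(209.4))]
0 [(-30, np.float64(237.6)), (-24, np.float64(233.8)), (-19, np.float64(230.8)), (-15, np.float64(228.5)), (-10, np.float64(225.7)), (-5, np.float64(223.1)), (0, np.float64(220.6))]
8 [(-30, np.float64(249.9)), (-24, np.float64(245.8)), (-19, np.float64(242.5)), (-15, np.float64(240.0)), (-10, np.float64(237.0)), (-5, np.float64(234.2)), (0, np.float64(231.4))]
10 [(-30, np.float64(252.9)), (-24, np.float64(248.7)), (-19, np.float64(245.4)), (-15, np.float64(242.8)), (-10, np.float64(239.8)), (-5, np.float64(236.9)), (0, np.float64(234.1))]
```

Fingertips sit about 19–20 mm behind the reported TCP: image row 216.5 against a predicted 206.6. I'll open, go 19 mm lower and grip.

Emit:
carry_out --pt "0 0 0 0 0 0" --pt "0 0 0 0 0 0" --pt "0 0 0 0 0 0" --pt "0 0 0 0 0 0" --pt "0.0095 0 0 0 0 0.3" --pt "0.0095 0 0 0 0 0" --pt "0 0 0 0 0 0" --grip 0.5

```text
t: 6.98
ee_pos: [623.7, -196.2, 103.2]
orientation: [1.014, 1.317, -1.0]
ft_force: [-0.9, -0.1, 0.1]
width: 44.1
```

Emit:
carry_out --pt "0 0 0 0 0 0" --pt "0 0 0 0 0 0" --pt "0 0 0 0 0 0" --pt "0 0 0 0 0 0" --pt "0 0 0 0 0 0" --pt "0 0 0 0 0 0" --pt "0 0 0 0 0 0" --grip 1.0

```text
t: 7.85
ee_pos: [623.6, -196.3, 103.4]
orientation: [1.013, 1.317, -1.0]
ft_force: [-0.5, -0.2, -0.4]
width: 9.4
```

```bash
python3 - <<'E'
from h import *
o,T,Rt=pose();d=im('wrist');p=d['pixels']
print([(v,p[v,244].tolist()) for v in range(200,222,1)])
E
```

```text
{'t': 7.85, 'qpos': [-0.3257, 0.5641, 1.6278, 0.0061, 0.9399, -0.5993], 'ee_pos': [623.6369, -196.3036, 103.4246], 'orientation': [1.0134, 1.3169, -1.0004], 'ft_force': [-0.5321, -0.2082, -0.3703], 'moment': [-0.1078, -0.0462, -0.0239], 'width': 9.4227}
[[0.0109, 0.9637, 0.2667], [0.0015, 0.2667, -0.9638], [-0.9999, 0.0109, 0.0014]] yaw 15.47
[(200, [144, 135, 135]), (201, [126, 117, 116]), (202, [91, 83, 80]), (203, [60, 50, 45]), (204, [52, 40, 34]), (205, [49, 37, 32]), (206, [49, 37, 32]), (207, [44, 32, 27]), (208, [40, 29, 23]), (209, [40, 30, 27]), (210, [40, 32, 30]), (211, [41, 33, 31]), (212, [40, 33, 30]), (213, [40, 33, 30]), (214, [39, 32, 29]), (215, [42, 34, 32]), (216, [46, 40, 39]), (217, [50, 45, 44]), (218, [50, 44, 45]), (219, [46, 40, 43]), (220, [38, 31, 35]), (221, [36, 30, 34])]
```

Gripped at 9.4 mm. Now lifting straight up.

Emit:
carry_out --pt "-0.01 0 0 0 0 0" --pt "-0.02 0 0 0 0 0" --pt "-0.03 0 0 0 0 0" --pt "-0.03 0 0 0 0 0" --pt "-0.03 0 0 0 0 0" --pt "-0.03 0 0 0 0 0" --pt "-0.03 0 0 0 0 0" --pt "0 0 0 0 0 0"

```text
t: 8.9
ee_pos: [619.2, -195.4, 292.9]
orientation: [1.013, 1.321, -1.002]
ft_force: [1.0, 0.2, -7.4]
width: 9.8
```

Emit:
carry_out --pt "-0.03 0 0 0 0 -0.6" --pt "-0.03 0 0 0 0 0" --pt "0 0 0 0 0 0"

```text
t: 9.28
ee_pos: [616.6, -194.6, 350.1]
orientation: [1.006, 1.334, -1.012]
ft_force: [1.2, -0.6, -7.8]
width: 9.6
```

```bash
python3 - <<'E'
from h import *
import pickle
o,T,Rt=pose();D={n:im(n) for n in('scene','top','wrist')};pickle.dump(D,open('d7.pkl','wb'))
cv2.imwrite('pics/c7.png',np.hstack([cv2.resize(D['scene']['pixels'],(410,307)),cv2.resize(D['wrist']['pixels'],(390,293),)[:307].copy() if 0 else cv2.resize(D['wrist']['pixels'],(390,307))]))
E
```

```text
{'t': 9.275, 'qpos': [-0.3239, 0.3325, 1.4008, -0.0005, 1.418, -0.594], 'ee_pos': [616.5929, -194.6447, 350.1429], 'orientation': [1.0063, 1.3342, -1.0123], 'ft_force': [1.1919, -0.5925, -7.8353], 'moment': [-0.0247, -0.2368, 0.0109], 'width': 9.555}
[[-0.0093, 0.9637, 0.2668], [0.0026, 0.2669, -0.9637], [-1.0, -0.0083, -0.005]] yaw 15.48
```

View pics/c7.png

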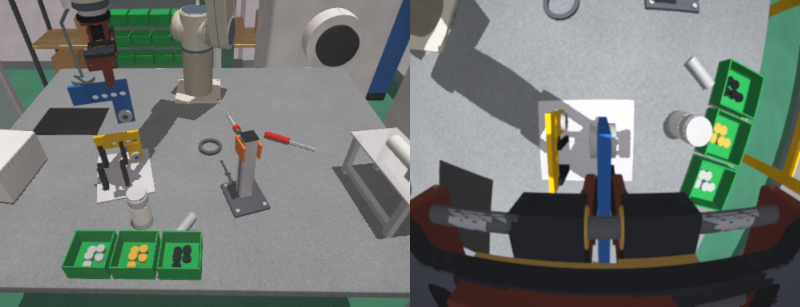

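The bracket is in hand (scene crop about (100,97)), with yellow and the can undisturbed. I'll fit its roll in the grip by matching the outline in the scene view.

```bash
cat >> h.py <<'E'
from scipy.optimize import minimize
def fitblue(d,T,Rt,x0=(0,0,0),show=None):
    # bracket frame: x=tool y, y=-tool z, z=-tool x. params: hand y offset(mm) of TCP in bracket y, z of mid below reported TCP, roll(deg)
    p=d['pixels'];hsv=cv2.cvtColor(p,cv2.COLOR_BGR2HSV)
    m=((hsv[...,0]>100)&(hsv[...,0]<125)&(hsv[...,1]>110)&(hsv[...,2]>40)).astype(np.uint8)
    B=np.column_stack([Rt[:,1],-Rt[:,2],-Rt[:,0]])
    P=np.array([[-75,27],[75,27],[75,-107],[25,-107],[25,-27],[-75,-27]],float);th=np.linspace(0,2*np.pi,24)
    H=[np.c_[y+9*np.cos(th),-13+9*np.sin(th)] for y in(57,33,9,-15)];bo=np.c_[50+20*np.cos(th),-81+20*np.sin(th)]
    def pts(Q,q,xf):
        a=np.radians(q[2]);c,s=np.cos(a),np.sin(a);Q=Q-[33,-13];Q=np.c_[c*Q[:,0]-s*Q[:,1],s*Q[:,0]+c*Q[:,1]]
        return T+np.c_[np.full(len(Q),xf),Q+[q[0],q[1]]]@B.T
    S=4
    def ren(q):
        g=np.zeros((m.shape[0]*S,m.shape[1]*S),np.uint8);f=lambda Q,x:((proj(d,pts(Q,q,x))+.5)*S*16).astype(np.int32)
        for x in(-5,5): cv2.fillPoly(g,[f(P,x)],255,shift=4)
        for h in H: cv2.fillPoly(g,[cv2.convexHull(f(h,5))],0,shift=4)
        cv2.fillPoly(g,[cv2.convexHull(np.vstack([f(bo,5),f(bo,15)]))],0,shift=4)
        return cv2.resize(g,m.shape[::-1],interpolation=cv2.INTER_AREA)/255.
    c0=proj(d,T)[0].astype(int);w=np.zeros(m.shape,bool);w[max(0,c0[1]-70):c0[1]+90,max(0,c0[0]-90):c0[0]+90]=1
    r=minimize(lambda q:np.abs(ren(q)-m)[w].sum(),x0,method='Nelder-Mead',options=dict(initial_simplex=np.array(x0)+np.array([[0,0,0],[4,0,0],[0,5,0],[0,0,5]]),xatol=.02,fatol=.1))
    return r.x,r.fun,(m*w).sum()
E
python3 - <<'E'
from h import *
import pickle
D=pickle.load(open('d7.pkl','rb'));o,T,Rt=pose()
# hole B expected: y 0, z: hole at 102 in rack, TCP 103.4 -> -1.4
for r0 in(-4,0,4): print(fitblue(D['scene'],T,Rt,(1,-1.4,r0)))
E
```

```text
{'t': 9.425, 'qpos': [-0.3239, 0.3351, 1.4047, -0.0005, 1.4181, -0.594], 'ee_pos': [614.7985, -194.0619, 346.6137], 'orientation': [1.0054, 1.3407, -1.015], 'ft_force': [-0.035, -0.0796, -7.6726], 'moment': [-0.072, -0.0443, 0.0104], 'width': 9.6873}
[[-0.0157, 0.9636, 0.2668], [0.0047, 0.2669, -0.9637], [-0.9999, -0.0139, -0.0087]] yaw 15.48
(array([-0.85594497,  3.34201015, -0.03339805]), np.float64(333.06666666666666), np.uint64(1865))
(array([-0.9539503 ,  3.29540591, -0.11056874]), np.float64(330.25882352941176), np.uint64(1865))
(array([-1.39014312,  3.41203965,  0.05367034]), np.float64(334.80392156862746), np.uint64(1865))
```

Roll in the grip is about 0°, with hole B at about the TCP height. Now moving above the hook.

Emit:
carry_out --pt "0 0.004 -0.03 -1.0 -0.3 0.4" --pt "0 0.004 -0.05 -1.0 -0.2 0.4" --pt "0 0.004 -0.055 0 0 0" --pt "0 0.004 -0.055 0 0 0" --pt "0 0.004 -0.055 0 0 0" --pt "0 0.002 -0.045 0 0 0" --pt "0 0 -0.03 0 0 0" --pt "0 0 0 0 0 0"

```text
t: 10.42
ee_pos: [532.2, 126.8, 330.7]
orientation: [0.975, 1.357, -0.995]
ft_force: [-0.0, -0.5, -7.6]
width: 9.7
```

Emit:
carry_out --pt "0 0 0 0 0 0" --pt "0 0 0 0 0 0"

```text
t: 10.68
ee_pos: [531.6, 125.7, 328.7]
orientation: [0.973, 1.358, -0.998]
ft_force: [0.4, -0.3, -7.9]
width: 9.7
```

```bash
cat >> h.py <<'E'
Sx=np.array([.9532,.3024,0]);Sy=np.array([-.3024,.9532,0]);S0=np.array([670.,177.,0])
def sp(): 
    o,T,Rt=pose();q=T-S0;print('TCP in stand',(q@Sx).round(2),(q@Sy).round(2),T[2].round(2));return o,T,Rt
E
python3 - <<'E'
from h import *
import pickle
o,T,Rt=sp();D={n:im(n) for n in('scene','top','wrist')};pickle.dump(D,open('d8.pkl','wb'))
cv2.imwrite('pics/c8.png',np.hstack([cv2.resize(D['wrist']['pixels'],(512,384)),cv2.resize(D['top']['pixels'][130:235,180:260],(288,384))]))
E
```

```text
{'t': 10.675, 'qpos': [0.2071, 0.1873, 1.6387, 0.0053, 1.3403, -0.0976], 'ee_pos': [531.6497, 125.6558, 328.7323], 'orientation': [0.9733, 1.3584, -0.9982], 'ft_force': [0.4429, -0.2745, -7.8913], 'moment': [-0.0867, -0.1577, -0.012], 'width': 9.6601}
[[-0.0252, 0.954, 0.2987], [-0.0, 0.2988, -0.9543], [-0.9997, -0.024, -0.0075]] yaw 17.39
TCP in stand -147.4 -7.1 328.73
```

View pics/c8.png

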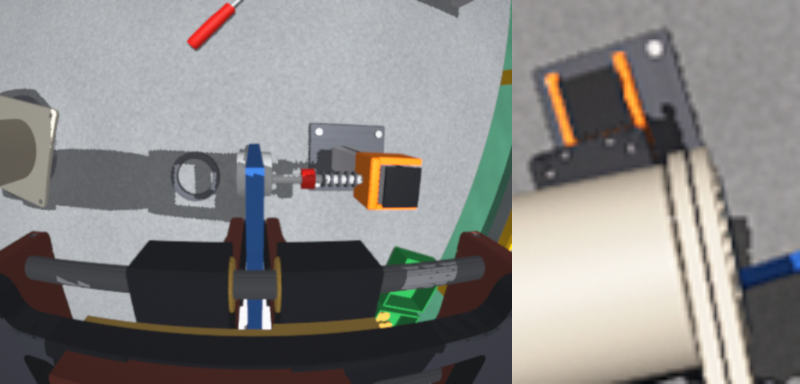

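Wrist view: the rod runs at row ~180 from column 270 to 300, the collar is at (308,179) and the bracket is over the rod at column ~255. I'll triangulate the rod height against the first top view.

```bash
python3 - <<'E'
from h import *
import pickle
D=pickle.load(open('d8.pkl','rb'));w=D['wrist'];d=pickle.load(open('d.pkl','rb'))['top'];p=w['pixels']
Rm,t,K=cam(w);print('wcam',-Rm.T@t)
hsv=cv2.cvtColor(p,cv2.COLOR_BGR2HSV)
m=((hsv[...,0]<8)|(hsv[...,0]>172))&(hsv[...,1]>150)&(hsv[...,2]>60);m[:, :290]=0;m[:150]=0;m[200:]=0;m[:,330:]=0
ys,xs=np.nonzero(m);print('collar px',xs.min(),xs.max(),ys.min(),ys.max(),xs.mean(),ys.mean(),len(xs));cw=(xs.mean(),ys.mean())
g=cv2.cvtColor(p,cv2.COLOR_BGR2GRAY)
for u in(280,290,297): print(u,g[170:192,u].tolist())
q=d['pixels'];h2=cv2.cvtColor(q,cv2.COLOR_BGR2HSV);m2=((h2[...,0]<8)|(h2[...,0]>172))&(h2[...,1]>150);m2[:,:205]=0;m2[:,225:]=0;m2[:180]=0;m2[205:]=0
ys,xs=np.nonzero(m2);ct=(xs.mean(),ys.mean());print('collar top px',ct,len(xs))
for z in(165,175,185,195,205,215,225):
    A=onz(w,cw,z,True)-S0;B=onz(d,ct,z)-S0;print(z,'wrist',(A@Sx).round(1),(A@Sy).round(1),'top',(B@Sx).round(1),(B@Sy).round(1))
E
```

```text
wcam [516.53201385 190.72704793 520.97079278]
collar px 302 314 169 187 307.97457627118644 177.92372881355934 236
280 [102, 102, 101, 101, 109, 119, 127, 133, 140, 139, 132, 126, 117, 105, 99, 99, 100, 102, 104, 103, 100, 100]
290 [102, 101, 101, 110, 144, 172, 165, 143, 139, 139, 132, 126, 118, 106, 101, 101, 100, 101, 101, 99, 97, 98]
297 [180, 189, 192, 185, 177, 179, 167, 143, 139, 138, 132, 126, 126, 146, 175, 191, 195, 193, 192, 192, 194, 196]
collar top px (np.float64(214.57142857142858), np.float64(194.02380952380952)) 42
165 wrist -84.8 -9.2 top -91.1 0.8
175 wrist -86.4 -7.3 top -91.9 0.1
185 wrist -88.0 -5.4 top -92.6 -0.6
195 wrist -89.6 -3.4 top -93.3 -1.3
205 wrist -91.3 -1.5 top -94.0 -2.0
215 wrist -92.9 0.4 top -94.8 -2.7
225 wrist -94.5 2.4 top -95.5 -3.4
```

Emit:
carry_out --pt "-0.002 0.008 0.006 -0.1 -0.2 0.8" --pt "-0.002 0.008 0.006 0 -0.2 0.8" --pt "-0.001 0 0 0 0 0.2" --pt "-0.001 0 0 0 0 0.1" --pt "-0.001 0 0 0 0 0.1"

```text
t: 11.45
ee_pos: [552.7, 117.3, 336.5]
orientation: [0.991, 1.328, -0.972]
ft_force: [-0.6, -0.3, -6.7]
width: 9.5
```

```bash
python3 -c "
from h import *
sp()"
```

```text
{'t': 11.45, 'qpos': [0.1872, 0.1909, 1.6168, 0.0016, 1.3195, -0.1162], 'ee_pos': [552.7338, 117.3437, 336.5453], 'orientation': [0.9915, 1.3285, -0.9722], 'ft_force': [-0.5525, -0.32, -6.69], 'moment': [-0.0418, -0.0646, 0.0043], 'width': 9.5351}
[[0.0139, 0.9543, 0.2984], [0.0042, 0.2984, -0.9544], [-0.9999, 0.0145, 0.0001]] yaw 17.36
TCP in stand -129.82 -21.4 336.55
```

Emit:
carry_out --pt "0.002 0 -0.002 0 0 -0.3" --pt "0.002 0 0 0 0 -0.3" --pt "0.003 0 0 0 0 0" --pt "0.003 0 0 0 0 0" --pt "0.003 0 0 0 0 0" --pt "0.003 0 0 0 0 0" --pt "0.002 0 0 0 0 0" --pt "0.0 0 0 0 0 0"

```text
t: 12.45
ee_pos: [551.7, 119.7, 316.9]
orientation: [0.984, 1.336, -0.981]
ft_force: [-0.7, -0.1, -7.6]
width: 9.6
```

```bash
python3 -c "
from h import *
sp()"
```

```text
{'t': 12.45, 'qpos': [0.1924, 0.2112, 1.6351, 0.0004, 1.2929, -0.1113], 'ee_pos': [551.6681, 119.7244, 316.8671], 'orientation': [0.9841, 1.3363, -0.9808], 'ft_force': [-0.7379, -0.1019, -7.5689], 'moment': [-0.1007, -0.0744, 0.0276], 'width': 9.6121}
[[0.0023, 0.9543, 0.299], [0.0008, 0.299, -0.9543], [-1.0, 0.0024, -0.0001]] yaw 17.4
TCP in stand -130.11 -18.81 316.87
```

Emit:
carry_out --pt "0.0015 0 0 0 0 0" --pt "0.0015 0 0 0 0 0" --pt "0.001 0 0 0 0 0" --pt "0.001 0 0 0 0 0" --pt "0.001 0 0 0 0 0" --pt "0.001 0 0 0 0 0"

```text
t: 13.2
ee_pos: [552.0, 119.7, 309.8]
orientation: [0.985, 1.336, -0.98]
ft_force: [0.6, 0.3, -7.1]
width: 9.5
```

Emit:
carry_out --pt "0.001 0 0 0 0 0" --pt "0.001 0 0 0 0 0" --pt "0.001 0 0 0 0 0"

```text
t: 13.58
ee_pos: [553.0, 119.8, 308.3]
orientation: [0.986, 1.333, -0.978]
ft_force: [-0.7, -0.5, 1.3]
width: 9.3
```

Emit:
carry_out --pt "0.001 0 0 0 0 0" --pt "0.001 0 0 0 0 0" --pt "0.001 0 0 0 0 0"

```text
t: 13.95
ee_pos: [554.2, 119.8, 308.0]
orientation: [0.988, 1.33, -0.976]
ft_force: [-0.6, -2.0, 7.0]
width: 9.8
```

Contact with the rod top is at TCP z ≈ 308.5. Hole B sits 94 mm above the foot, so the lip passes at TCP z ≈ 212 (210.5 to 213.5). Now raising and backing out in front of the tip.

Emit:
carry_out --pt "-0.008 0 0 0 0 0.1" --pt "-0.008 0 0 0 0 0" --pt "-0.002 -0.01 0 0 0 0" --pt "0 -0.02 0 0 0 0" --pt "0 -0.02 0 0 0 0" --pt "0 -0.013 -0.006 0 0 0" --pt "0 -0.005 -0.006 0 0 0" --pt "0 0 -0.004 0 0 0"

```text
t: 14.95
ee_pos: [478.2, 114.6, 322.6]
orientation: [0.986, 1.334, -0.979]
ft_force: [0.7, 0.5, -7.2]
width: 9.8
```

Emit:
carry_out --pt "0 0 0 0 0 0" --pt "0 0 0 0 0 0"

```text
t: 15.2
ee_pos: [478.9, 115.3, 322.6]
orientation: [0.986, 1.334, -0.977]
ft_force: [0.5, -0.3, -7.4]
width: 9.5
```

```bash
python3 -c "
from h import *
sp()"
```

```text
{'t': 15.2, 'qpos': [0.2116, 0.0836, 1.7735, 0.0007, 1.2783, -0.0928], 'ee_pos': [478.8841, 115.2742, 322.6249], 'orientation': [0.986, 1.3341, -0.9775], 'ft_force': [0.4949, -0.2514, -7.426], 'moment': [-0.0416, -0.0796, -0.0314], 'width': 9.5419}
[[0.006, 0.9541, 0.2995], [0.0019, 0.2995, -0.9541], [-1.0, 0.0063, -0.0001]] yaw 17.43
TCP in stand -200.84 -1.04 322.62
```

Emit:
carry_out --pt "0.01 0 0 0 0 0" --pt "0.018 0 0 0 0 0" --pt "0.018 0 0 0 0 0" --pt "0.018 0 0 0 0 0" --pt "0.018 0 0 0 0 0" --pt "0.008 0 0 0 0 0" --pt "0 0 0 0 0 0" --pt "0 0 0 0 0 0"

```text
t: 16.2
ee_pos: [480.7, 114.9, 226.8]
orientation: [0.986, 1.334, -0.979]
ft_force: [0.4, 0.6, -7.6]
width: 9.5
```

```bash
python3 - <<'E'
from h import *
import pickle
o,T,Rt=sp();D={n:im(n) for n in('scene','wrist')};pickle.dump((D,T,Rt),open('d9.pkl','wb'));w=D['wrist']
for y in(75,33): print('top edge',y,proj(w,T+Rt[:,2]*-(y-33)+np.array([0,0,38.6]),True)[0])
for x in(-170,-150,-110): print('rod',x,proj(w,S0+Sx*x+Sy*-1.5+np.array([0,0,208]),True)[0],proj(D['scene'],S0+Sx*x+Sy*-1.5+np.array([0,0,208]))[0])
c=w['pixels'][110:250,200:400];cv2.imwrite('pics/c9.png',cv2.resize(c,(800,560),interpolation=cv2.INTER_CUBIC))
E
```

```text
{'t': 16.2, 'qpos': [0.2104, 0.1844, 1.884, 0.0004, 1.0682, -0.093], 'ee_pos': [480.6636, 114.9286, 226.7947], 'orientation': [0.9859, 1.3343, -0.9793], 'ft_force': [0.3584, 0.5827, -7.6253], 'moment': [-0.016, -0.1048, -0.0195], 'width': 9.5211}
[[0.0048, 0.9544, 0.2985], [0.0014, 0.2985, -0.9544], [-1.0, 0.005, 0.0001]] yaw 17.37
TCP in stand -199.25 -1.91 226.79
top edge 75 [253.8492396  169.24681878]
top edge 33 [254.0103355 243.4937569]
rod -170 [292.72999558 211.10643781] [284.93327482 143.76363491]
rod -150 [318.79438145 210.72640394] [287.53900726 147.98964632]
rod -110 [367.69022649 209.75022151] [292.99057348 156.83106866]
```

View pics/c9.png

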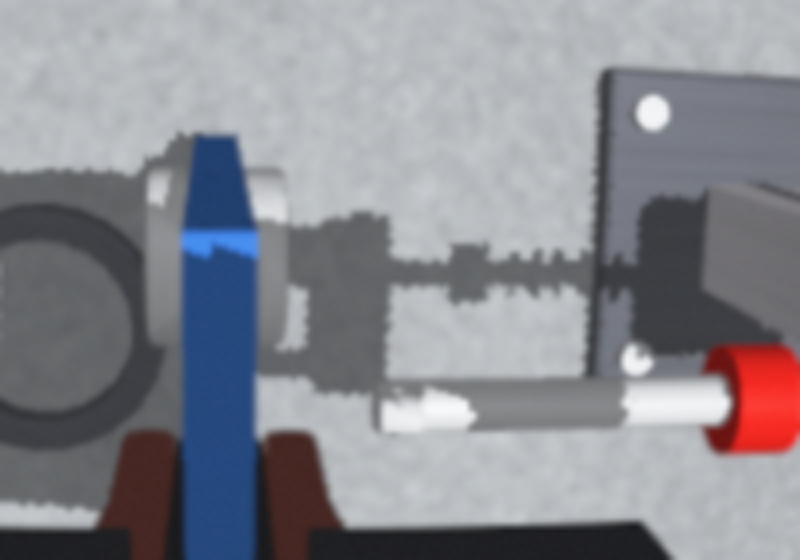

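Close view: rod tip at crop (378,408), rod mid-line row ~405, bar end at row 230. Relative to the rod, the hole is about 1 mm to +y, so I'll correct that and lower to TCP z 212.

Emit:
carry_out --pt "0.004 0 0.001 0 0 -0.1" --pt "0.005 0 0 0 0 0" --pt "0.004 0 0 0 0 0" --pt "0.001 0 0 0 0 0" --pt "0 0 0 0 0 0"

```text
t: 16.92
ee_pos: [481.6, 114.1, 212.8]
orientation: [0.986, 1.334, -0.979]
ft_force: [0.3, -0.1, -6.8]
width: 9.7
```

```bash
python3 -c "
from h import *
sp()"
```

```text
{'t': 16.925, 'qpos': [0.2084, 0.2028, 1.8968, 0.0002, 1.0368, -0.095], 'ee_pos': [481.5944, 114.0577, 212.803], 'orientation': [0.9858, 1.3341, -0.9791], 'ft_force': [0.3037, -0.0981, -6.7505], 'moment': [-0.0429, -0.0987, 0.0088], 'width': 9.7025}
[[0.0051, 0.9544, 0.2986], [0.0013, 0.2986, -0.9544], [-1.0, 0.0052, 0.0003]] yaw 17.38
TCP in stand -198.62 -3.02 212.8
```

Emit:
carry_out --pt "0.0007 0.004 0 0 0 -0.1" --pt "0 0.004 0 0 0 0" --pt "0 0.004 0 0 0 0" --pt "0 0.003 0 0 0 0" --pt "0 0.003 0 0 0 0" --pt "0 0 0 0 0 0"

```text
t: 17.68
ee_pos: [500.6, 120.0, 212.4]
orientation: [0.985, 1.335, -0.98]
ft_force: [0.1, -0.3, -7.4]
width: 9.6
```

```bash
python3 -c "
from h import *
sp()"
```

```text
{'t': 17.675, 'qpos': [0.2121, 0.2345, 1.856, -0.0, 1.0469, -0.0911], 'ee_pos': [500.6316, 119.9923, 212.3975], 'orientation': [0.9851, 1.3346, -0.9799], 'ft_force': [0.1259, -0.3275, -7.4344], 'moment': [-0.0533, -0.0342, 0.0343], 'width': 9.5844}
[[0.0042, 0.9543, 0.2987], [0.0009, 0.2987, -0.9544], [-1.0, 0.0042, 0.0004]] yaw 17.38
TCP in stand -178.68 -3.12 212.4
```

Emit:
carry_out --pt "0 0.0015 0 0 0 0" --pt "0 0.001 0 0 0 0" --pt "0 0.001 0 0 0 0" --pt "0 0.001 0 0 0 0" --pt "0 0.001 0 0 0 0"

```text
t: 18.3
ee_pos: [505.9, 121.7, 212.4]
orientation: [0.985, 1.335, -0.98]
ft_force: [0.4, -0.0, -6.7]
width: 9.9
```

Emit:
carry_out --pt "0 0.001 0 0 0 0" --pt "0 0.001 0 0 0 0" --pt "0 0.001 0 0 0 0" --pt "0 0.001 0 0 0 0"

```text
t: 18.8
ee_pos: [510.0, 122.9, 212.4]
orientation: [0.985, 1.335, -0.98]
ft_force: [0.2, -0.4, -8.0]
width: 9.7
```

Emit:
carry_out --pt "0 0.001 0 0 0 0" --pt "0 0.001 0 0 0 0" --pt "0 0.001 0 0 0 0" --pt "0 0.001 0 0 0 0"

```text
t: 19.3
ee_pos: [514.0, 124.2, 212.4]
orientation: [0.985, 1.335, -0.98]
ft_force: [0.4, -0.6, -6.3]
width: 9.4
```

```bash
python3 -c "
from h import *
sp()"
```

```text
{'t': 19.3, 'qpos': [0.2146, 0.2561, 1.8267, -0.0001, 1.055, -0.0887], 'ee_pos': [514.0106, 124.2096, 212.3807], 'orientation': [0.9849, 1.3349, -0.9802], 'ft_force': [0.3604, -0.5596, -6.2658], 'moment': [0.0088, -0.0821, -0.0331], 'width': 9.4394}
[[0.0037, 0.9543, 0.2987], [0.0008, 0.2987, -0.9544], [-1.0, 0.0038, 0.0004]] yaw 17.38
TCP in stand -164.65 -3.15 212.38
```

No contact and the front face is past the tip. Continuing over the lip.

Emit:
carry_out --pt "0 0.0015 0 0 0 0" --pt "0 0.0015 0 0 0 0" --pt "0 0.0015 0 0 0 0" --pt "0 0.0015 0 0 0 0" --pt "0 0.0015 0 0 0 0"

```text
t: 19.92
ee_pos: [521.6, 126.6, 212.4]
orientation: [0.985, 1.335, -0.98]
ft_force: [-0.1, 0.8, -7.2]
width: 9.5
```

Emit:
carry_out --pt "0 0.002 0 0 0 0" --pt "0 0.002 0 0 0 0" --pt "0 0.002 0 0 0 0" --pt "0 0.002 0 0 0 0" --pt "0 0.001 0 0 0 0" --pt "0 0 0 0 0 0"

```text
t: 20.68
ee_pos: [531.0, 129.5, 212.3]
orientation: [0.985, 1.335, -0.98]
ft_force: [-0.1, -0.1, -6.5]
width: 9.7
```

```bash
python3 -c "
from h import *
sp()"
```

```text
{'t': 20.675, 'qpos': [0.2175, 0.2831, 1.7893, -0.0, 1.0655, -0.0858], 'ee_pos': [531.039, 129.5141, 212.3332], 'orientation': [0.9849, 1.335, -0.9803], 'ft_force': [-0.0816, -0.0703, -6.496], 'moment': [-0.03, -0.0671, -0.0113], 'width': 9.6608}
[[0.0036, 0.9544, 0.2986], [0.0008, 0.2986, -0.9544], [-1.0, 0.0037, 0.0004]] yaw 17.37
TCP in stand -146.82 -3.24 212.33
```

Clear of the lip. Lowering onto the rod.

Emit:
carry_out --pt "0.001 0 0 0 0 0" --pt "0.001 0 0 0 0 0" --pt "0.001 0 0 0 0 0" --pt "0.001 0 0 0 0 0" --pt "0.001 0 0 0 0 0"

```text
t: 21.3
ee_pos: [530.8, 129.5, 207.0]
orientation: [0.985, 1.335, -0.98]
ft_force: [0.3, -0.4, -7.2]
width: 9.4
```

Emit:
carry_out --pt "0.001 0 0 0 0 0" --pt "0.001 0 0 0 0 0"

```text
t: 21.55
ee_pos: [531.1, 129.5, 205.4]
orientation: [0.985, 1.335, -0.98]
ft_force: [-2.8, -0.3, 2.4]
width: 9.9
```

```bash
python3 -c "
from h import *
sp()"
```

```text
{'t': 21.55, 'qpos': [0.2175, 0.2912, 1.7958, -0.0001, 1.0506, -0.0858], 'ee_pos': [531.0649, 129.5174, 205.4369], 'orientation': [0.985, 1.3348, -0.9801], 'ft_force': [-2.831, -0.3311, 2.3576], 'moment': [-0.1898, 0.4964, -0.0255], 'width': 9.8856}
[[0.0039, 0.9544, 0.2986], [0.0008, 0.2986, -0.9544], [-1.0, 0.004, 0.0004]] yaw 17.38
TCP in stand -146.79 -3.25 205.44
```

Seated at 205.4, as predicted. Sliding back.

Emit:
carry_out --pt "-0.0005 0.003 0 0 0 0" --pt "0 0.003 0 0 0 0" --pt "0 0.003 0 0 0 0" --pt "0 0.003 0 0 0 0" --pt "0 0.003 0 0 0 0" --pt "0 0.003 0 0 0 0" --pt "0 0.003 0 0 0 0" --pt "0 0.003 0 0 0 0"

```text
t: 22.55
ee_pos: [555.2, 137.1, 205.7]
orientation: [0.985, 1.335, -0.981]
ft_force: [-0.8, 0.2, -5.3]
width: 9.8
```

```bash
python3 -c "
from h import *
sp()"
```

```text
{'t': 22.55, 'qpos': [0.2213, 0.3289, 1.7405, -0.0001, 1.0691, -0.0819], 'ee_pos': [555.1877, 137.0634, 205.739], 'orientation': [0.9845, 1.3353, -0.9807], 'ft_force': [-0.8337, 0.2098, -5.2601], 'moment': [-0.1024, 0.1195, 0.0425], 'width': 9.802}
[[0.0031, 0.9544, 0.2987], [0.0006, 0.2987, -0.9544], [-1.0, 0.0031, 0.0004]] yaw 17.38
TCP in stand -121.52 -3.35 205.74
```

Emit:
carry_out --pt "0 0.002 0 0 0 0" --pt "0 0.002 0 0 0 0" --pt "0 0.002 0 0 0 0" --pt "0 0.002 0 0 0 0" --pt "0 0.002 0 0 0 0" --pt "0 0.002 0 0 0 0"

```text
t: 23.3
ee_pos: [567.4, 140.9, 205.7]
orientation: [0.984, 1.335, -0.981]
ft_force: [-1.3, -0.6, -4.9]
width: 9.4
```

Emit:
carry_out --pt "0 0.001 0 0 0 0" --pt "0 0.001 0 0 0 0" --pt "0 0.001 0 0 0 0"

```text
t: 23.68
ee_pos: [570.4, 141.8, 205.7]
orientation: [0.984, 1.336, -0.981]
ft_force: [-0.6, -0.2, -4.9]
width: 9.4
```

```bash
python3 -c "
from h import *
sp()"
```

```text
{'t': 23.675, 'qpos': [0.2235, 0.3527, 1.7052, -0.0002, 1.0809, -0.0796], 'ee_pos': [570.4448, 141.8345, 205.7373], 'orientation': [0.9843, 1.3355, -0.981], 'ft_force': [-0.6049, -0.1615, -4.8751], 'moment': [-0.081, 0.1035, 0.0006], 'width': 9.4014}
[[0.0028, 0.9544, 0.2986], [0.0005, 0.2986, -0.9544], [-1.0, 0.0028, 0.0004]] yaw 17.38
TCP in stand -105.53 -3.41 205.74
```

Emit:
carry_out --pt "0 0.001 0 0 0 0" --pt "0 0.001 0 0 0 0"

```text
t: 23.92
ee_pos: [572.1, 142.4, 205.7]
orientation: [0.984, 1.336, -0.982]
ft_force: [-2.5, -1.8, -3.2]
width: 9.5
```

Emit:
carry_out --pt "0 0.001 0 0 0 0" --pt "0 0.001 0 0 0 0"

```text
t: 24.18
ee_pos: [573.1, 142.7, 205.7]
orientation: [0.982, 1.337, -0.983]
ft_force: [-5.2, -2.4, -2.7]
width: 9.5
```

```bash
python3 -c "
from h import *
sp()"
```

```text
{'t': 24.175, 'qpos': [0.2241, 0.3584, 1.6967, -0.0004, 1.0867, -0.0791], 'ee_pos': [573.1063, 142.6881, 205.6926], 'orientation': [0.9825, 1.3375, -0.9832], 'ft_force': [-5.2328, -2.3581, -2.7219], 'moment': [-0.3449, 0.8181, -0.0363], 'width': 9.5274}
[[-0.0002, 0.9543, 0.2988], [-0.0004, 0.2988, -0.9543], [-1.0, -0.0003, 0.0004]] yaw 17.38
TCP in stand -102.74 -3.41 205.69
```

Collar contact (about 6 N, 3 mm compression). Easing back to a light touch, setting the weight down, then releasing.

Emit:
carry_out --pt "0 -0.001 0 0 0 0" --pt "0 -0.001 0 0 0 0" --pt "0.0005 0 0 0 0 0" --pt "0.0003 0 0 0 0 0"

```text
t: 24.68
ee_pos: [572.4, 142.5, 205.6]
orientation: [0.984, 1.335, -0.981]
ft_force: [-3.0, -0.5, -0.5]
width: 9.5
```

```bash
python3 -c "
from h import *
sp()"
```

```text
{'t': 24.675, 'qpos': [0.2238, 0.3559, 1.7008, -0.0002, 1.082, -0.0794], 'ee_pos': [572.4125, 142.4607, 205.605], 'orientation': [0.9843, 1.3355, -0.9809], 'ft_force': [-3.0321, -0.5225, -0.5387], 'moment': [-0.1757, 0.5562, 0.0294], 'width': 9.5262}
[[0.0028, 0.9543, 0.2987], [0.0005, 0.2987, -0.9543], [-1.0, 0.0029, 0.0004]] yaw 17.38
TCP in stand -103.47 -3.41 205.6
```

Emit:
carry_out --pt "0 0 0 0 0 0" --pt "0 0 0 0 0 0" --pt "0 0 0 0 0 0" --pt "0 0 0 0 0 0" --pt "0 0 0 0 0 0" --grip 0.6

```text
t: 25.3
ee_pos: [575.5, 143.2, 207.7]
orientation: [0.988, 1.331, -0.976]
ft_force: [0.4, -0.0, 0.5]
width: 35.2
```

```bash
python3 - <<'E'
from h import *
o,T,Rt=sp();w=im('wrist');s=im('scene')
cv2.imwrite('pics/c10.png',np.hstack([cv2.resize(w['pixels'][110:260,170:370],(500,375)),cv2.resize(s['pixels'][90:240,230:350],(300,375))]))
E
```

```text
{'t': 25.3, 'qpos': [0.2239, 0.3545, 1.6974, -0.0001, 1.0795, -0.0794], 'ee_pos': [575.4664, 143.223, 207.7455], 'orientation': [0.9883, 1.3307, -0.9756], 'ft_force': [0.4122, -0.04, 0.4994], 'moment': [0.0128, -0.112, -0.0378], 'width': 35.1988}
[[0.0099, 0.9543, 0.2986], [0.0022, 0.2986, -0.9544], [-0.9999, 0.0101, 0.0009]] yaw 17.38
TCP in stand -100.32 -3.61 207.75
```

View pics/c10.png

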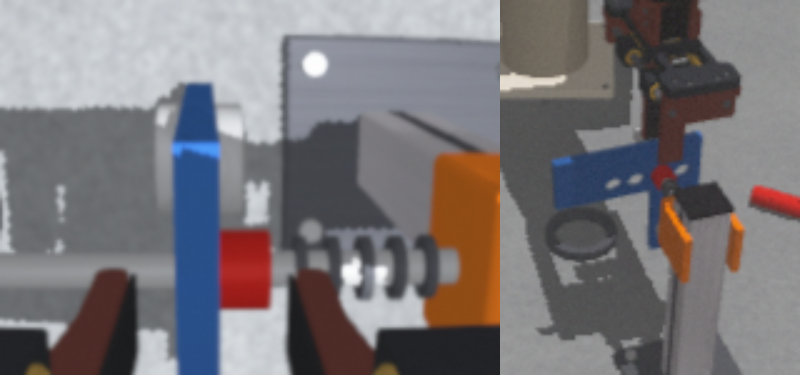

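The bracket hangs flush against the red collar (wrist crop (245,268)), with clear gaps to both fingers. Withdrawing upward.

Emit:
carry_out --pt "-0.005 -0.001 0 0 0 0" --pt "-0.01 0 0 0 0 0" --pt "-0.015 0 0 0 0 0" --pt "-0.02 0 0 0 0 0" --pt "-0.03 0 0 0 0 0" --pt "-0.03 0 0 0 0 0" --pt "-0.01 0 0 0 0 0" --pt "0 0 0 0 0 0"

```text
t: 26.4
ee_pos: [573.6, 142.7, 336.9]
orientation: [0.99, 1.328, -0.973]
ft_force: [-0.7, -0.0, -0.0]
width: 35.1
```

Emit:
carry_out --pt "0 0 0 0 0 0" --pt "0 0 0 0 0 0" --pt "0 0 0 0 0 0" --pt "0 0 0 0 0 0" --pt "0 0 0 0 0 0" --pt "0 0 0 0 0 0" --pt "0 0 0 0 0 0" --pt "0 0 0 0 0 0"

```text
t: 27.4
ee_pos: [572.0, 142.3, 333.1]
orientation: [0.987, 1.332, -0.977]
ft_force: [-0.3, 0.5, -0.2]
width: 35.3
```

```bash
python3 - <<'E'
from h import *
o,T,Rt=sp();w=im('wrist');s=im('scene')
c,t=s['pixels'],None
# fit hanging pose with the square frame of the stand, hole expected at stand(-105,-2), z 204
Rf=np.column_stack([[0,0,-1],Sx,-Sy]);H=S0+Sx*-105+Sy*-2+np.array([0,0,204.])
for r0 in(-3,0,3): print(fitblue(s,H,Rf,(0,0,r0)))
cv2.imwrite('pics/c11.png',np.hstack([cv2.resize(w['pixels'],(460,345)),cv2.resize(s['pixels'][70:240,210:360],(304,345))]))
E
```

```text
{'t': 27.4, 'qpos': [0.2237, 0.2377, 1.5651, -0.0001, 1.3309, -0.0795], 'ee_pos': [572.0432, 142.346, 333.112], 'orientation': [0.9871, 1.3322, -0.9773], 'ft_force': [-0.3051, 0.5059, -0.2045], 'moment': [-0.0663, -0.0917, 0.0233], 'width': 35.2625}
[[0.0077, 0.9543, 0.2986], [0.0017, 0.2986, -0.9544], [-1.0, 0.0079, 0.0007]] yaw 17.37
TCP in stand -103.85 -3.41 333.11
(array([-2.19871502,  1.99694927,  1.57126858]), np.float64(419.3725490196078), np.uint64(1005))
(array([-1.99455999,  2.62550722,  1.74616078]), np.float64(422.321568627451), np.uint64(1005))
(array([-2.04009129,  3.40839413,  2.70979839]), np.float64(426.16470588235296), np.uint64(1005))
```

```bash
python3 - <<'E'
from h import *
def look():
    p=im('wrist');q=p['pixels'];h=cv2.cvtColor(q,cv2.COLOR_BGR2HSV)
    r=((h[...,0]<6)|(h[...,0]>174))&(h[...,1]>190)&(h[...,2]>90);r[:140]=0;r[230:]=0;r[:,:230]=0;r[:,330:]=0
    b=(h[...,0]>100)&(h[...,0]<125)&(h[...,1]>110)
    ys,xs=np.nonzero(r);v=int(np.median(ys));bx=np.nonzero(b[v])[0];print('row',v,'red',xs.min(),xs.max(),'blue',bx.min(),bx.max(),'mid in stand',[((onz(p,(u,v),208,True)-S0)@Sx).round(1) for u in(bx.min(),bx.max(),xs.min(),xs.max())])
look();look()
E
```

```text
row 180 red 260 270 blue 249 257 mid in stand [np.float64(-108.2), np.float64(-99.5), np.float64(-96.2), np.float64(-85.3)]
row 180 red 260 270 blue 249 257 mid in stand [np.float64(-108.2), np.float64(-99.5), np.float64(-96.2), np.float64(-85.3)]
```

```bash
python3 -c "
from h import *
print(ctrl.close_job())"
```

```text
the job is handed in; nothing more can be done
None
```

The blue bracket now hangs by hole B on the stand's hook, back at the red collar and released. I handed the job in at about t = 27.5 s; `close_job` gives no verdict.

**What I did:** I gripped the bracket at the top of its bar above hole B and lifted it out of the rack. I felt the rod's top with the leg's foot, at tool-point height 308.5 mm. I then passed the hole over the lip without touching it, lowered the bracket onto the rod and slid it back until the collar pushed with about 6 N. After easing to about 3 N I opened the fingers and withdrew straight up.

**Last checks:**
- **Gripper:** the wrist force was about 0 after release, and the fingers are about 130 mm above the bracket.
- **Position:** the plate sits within about 2 mm of the collar, with its centre at about stand x = -104 mm by my own estimate. It did not move between the last two looks.
- **Level:** the outline fit gave a tilt of about 2° (limit about 6.9°). That fit was poor because the post and arm hide part of the bracket.

**What disagreed or failed:**
- **First grasp:** the fingers closed on nothing, because they really end about 19 mm behind the reported tool point. I went 19 mm lower and the second grasp held.
- **Final picture:** it was refused by the 12-picture limit, so the last position and level checks are numeric only. I did not re-measure the yellow bracket or the bystanders at the end, but no other contact force showed at any stop.

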